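Load the glue press with slotted discs

TASK

Load the glue press: slide the thick slotted disc sideways onto the stem so that it lies flat on the disc already there, and then the thin slotted disc on top of it, each pushed home so that the stem stands at the inner end of its slot. So that the pile cannot slip off, turn the discs so that each of the three slots points at least an eighth of a turn away from both of the others. Leave the plain ring and the other things on the bench where they are.

Things in the scene. Friction and masses are not known exactly. Their poses are not given: they have to be found in the camera images.
- plate_top (a point): the glue press (fixed): point on the axis of its upright steel stem (diameter 12), at the top face of its round load plate (diameter 90), 68 above the bench. Axes are the press's: z up, +x towards its post. The base board below is 220 x 160 x 18 (x from -70 to +150)
- guide (a point): underside of the guide sleeve (diameter 26) round the stem, 90 above the load plate; sleeve and arm reach to 112 above it. Stem and sleeve are held by an arm 20 wide that runs to the press's post (22 square, at 122 along the press's +x). The stem ends 45 above this point, so discs cannot come over the top. Same axes as plate_top
- base_disc_centre (a point): centre, half-way up, of the disc already on the load plate round the stem: bare steel slotted disc, diameter 90, 15 thick, about 300 g, loose, with slot and lug like the other two (lug 30 tall from the underside, 14 wide, 51 to 77 from the centre, on the -x side). +x points out of its slot, z up. A disc slid in over it should pass above its lug (top 30 above the plate) and then be lowered
- base_disc_slot (a point): mouth of the base disc's slot: on the rim, 45 from its centre along its +x, half-way up its thickness
- thick_disc_lug (a point): middle of the grip lug of the thick disc (bare steel slotted disc, diameter 90, 20 thick, about 360 g, +-20 %): an upright block 14 wide (y) x 26 long (x) x 30 tall at the rim opposite the slot, on a short tongue. This point is 15 above the disc's underside and 64 from its centre. +x points from the lug over the centre and out of the slot, z up. Pinch the lug across y
- thick_disc_centre (a point): centre of the thick disc, half-way up its 20 mm; same axes as its lug (+x out of the slot). The slot is 16 wide, runs along +x from 9 behind this centre, and flares to 28 over the last 12 at the rim
- thick_disc_slot (a point): mouth of the thick disc's slot: on the rim, 45 from its centre along its +x, half-way up its thickness
- thin_disc_lug (a point): middle of the grip lug of the thin disc (bare steel slotted disc, diameter 90, 12 thick, about 240 g, +-20 %): an upright block 14 wide (y) x 26 long (x) x 30 tall at the rim opposite the slot, on a short tongue. This point is 15 above the disc's underside and 64 from its centre. +x points from the lug over the centre and out of the slot, z up. Pinch the lug across y
- thin_disc_centre (a point): centre of the thin disc, half-way up its 12 mm; same axes as its lug (+x out of the slot). The slot is 16 wide, runs along +x from 9 behind this centre, and flares to 28 over the last 12 at the rim
- thin_disc_slot (a point): mouth of the thin disc's slot: on the rim, 45 from its centre along its +x, half-way up its thickness
- base_disc: the base disc as a whole, origin at the centre of its underside
- thick_disc: the thick disc as a whole, origin at the centre of its underside, flat on the bench at the start
- thin_disc: the thin disc as a whole, origin at the centre of its underside, flat on the bench at the start
- plain_ring: a plain steel ring without slot or lug, diameter 90, 15 thick, hole 20, flat on the bench; not needed (origin under its middle)
- screwdriver: black-handled screwdriver, 160 long, lying; not needed (origin under its middle)
- hammer: hammer, 260 long, lying; not needed (origin under its middle)
- glue: white bottle, diameter 56, 150 tall, standing; not needed (origin under its middle)
- red_bin: open bin 120 x 170 x 75 tall; not needed (origin under its middle)
- offcut: board offcut 100 x 130 x 18; not needed (origin under its middle)
- square: try square 180 x 110 x 18; not needed (origin under its middle)
- rule: metal rule 200 x 28 x 4; not needed (origin under its middle)
Not all that is in view belongs to the job. Leave any blue or purple look-alike of the thick_disc alone.

How it is judged:
On the way:
1. the thick disc lies home and flat on the base disc, slot turned away from the base disc's, let go (horizontal distance between thick_disc_centre and plate_top below 0.007 m and z of thick_disc_centre in the frame of plate_top between 0.021 and 0.029 m and angle between thick_disc_centre's own z axis and vertical below 0.08 rad and horizontal distance between thick_disc_slot and base_disc_slot above 0.033 m and contact force between thick_disc and the fingers below 0.1 N), for 0.2 s.
At the end, for the whole second after the job is handed in: Base, thick and thin disc lie in this order from below on the load plate, each at its height within 4 mm, flat within 4.5 degrees, centred on the stem within 7 mm; any two slot mouths are more than 33 mm apart (about 43 degrees); all three are released and at rest (all of step 1 and horizontal distance between each of base_disc_centre, thin_disc_centre and plate_top below 0.007 m and z of base_disc_centre in the frame of plate_top between 0.0035 and 0.0115 m and angle between each of base_disc_centre, thin_disc_centre's own z axis and vertical below 0.08 rad and z of thin_disc_centre in the frame of plate_top between 0.037 and 0.045 m and horizontal distance between thin_disc_slot and base_disc_slot above 0.033 m and horizontal distance between thin_disc_slot and thick_disc_slot above 0.033 m and contact force between each of base_disc, thin_disc and the fingers below 0.1 N and linear speed of each of base_disc, thick_disc, thin_disc below 0.02 m/s); the robot touches nothing.
It fails at once if the plain ring or another bystander is moved more than 30 mm (distance of any of plain_ring, screwdriver, hammer, glue, red_bin, offcut, square, rule from where it was at the start of the episode above 0.03 m).
It also fails if it takes over 67 s, if anything falls off the work surface, if the arm or the gripper's body presses on something with over 40 N, if the wrist force passes 120 N, or if a joint passes its speed limit or range.

ROBOT

A 6-joint arm with a two-finger parallel gripper is mounted at the origin on the work surface. World frame = base frame: x ahead of the robot, y to its left, z up, the work surface at z = 0. Lengths are in m, angles in rad, forces in N, time in s.
With the tool pointing down it reaches from about 0.35 to 1 m from the base axis. Payload 7.1 kg.
Tool frame: the origin (TCP) lies between the finger pads; the fingertips stand 22 mm ahead of it and the grasp point (between the pads) lies 3 mm ahead of it; x points along the fingers, y is the direction in which the jaws open and shut, and the axes are right-handed (so a half turn about x gives the same grasp; the last joint's range is limited). The gripper opens to 85 mm and grips with 20 to 120 N. Pads are 22 mm wide; open, the fingers measure 114 mm over their backs; the gripper's body (76 mm by 85 mm) begins 54 mm behind the grasp point. The pads swing forward as they close: fully open they stand 13 mm farther back than shut.
Start: joints at [1.271, 0.423, 1.63, -0, 1.089, -0.019], TCP at [0.173, 0.601, 0.253] pointing down, gripper open.
Joint ranges: [-3, 3], [-0.9, 2.11], [0.09, 2.58], [-1.31, 4.45], [0.11, 2.69], [-2.54, 2.54]. Speed limits (rad/s): [2.39, 2.39, 3.01, 3.14, 3.14, 3.14].

INTERFACE

Orientations are given as a rotation vector (axis times angle).
In Python, from rig import manip gives the robot as it stands. The module is installed in compiled form; this text tells all that it offers. Calls block until the motion is done:
- manip.move_to(position, orientation): joint-space move of the TCP to a pose.
- manip.servo_line(position, orientation=None, rate=0.15): straight line of the TCP; orientation=None keeps the orientation; rate is the mean speed in m/s.
- manip.set_joints(angles): joint-space move.
- manip.command_gripper(opening, f_grip=None): finger opening in m; f_grip is the grip in N (None keeps the last); returns when the fingers have stopped.
- manip.hold(seconds).
- manip.solve_ik(position, orientation): joint angles nearest the present ones, or None.
- manip.camera(name): name is "scene" or "top"; returns a dict with "image" (420x560x3 uint8, red, green, blue), "fx", "fy", "cx", "cy" (pixels), "cam_to_world" (4x4, takes a point from camera to world coordinates). Camera axes: x right, y down, z forward; pixel columns grow to the right and rows downward; lengths in m; the calibration is good to about 2 mm. A picture is of the moment at which its call begins. There is no depth.
A pose or a line that the arm cannot do raises manip.IKError and nothing moves.
- manip.sign_off(): hands the job in, once; it reports no verdict.
Readings, each from a call of its own:
- manip.get_time(): time.
- manip.get_joint_positions(): joint angles.
- manip.get_joint_vel(): joint speeds.
- manip.get_tau(): joint torques, N m.
- manip.get_position(): TCP position.
- manip.get_ee_rot(): TCP orientation.
- manip.get_contact_force(): force on the tool from outside, world axes, zero at the start.
- manip.get_torque(): the same for the moment, N m.
- manip.get_width(): finger opening in m.
Only numpy, scipy, OpenCV 4.12 (cv2) and the standard library are available. Lean on these libraries where they do the work, as an engineer would, in place of code of your own. Each camera call takes 0.05 s, during which the arm holds its last target.

## Working session

There is one attempt and no reset: what is moved stays moved. The work goes in short steps, each a Python script; the robot and the scene stay as the last script left them, time stands still between calls to the robot, and variables do not carry over. Pictures are saved under pics/ and viewed, and the job is handed in when it is done.

```bash
mkdir -p pics
python3 - <<'E'
from rig import manip
import cv2,pickle
for n in ("scene","top"):
    c=manip.camera(n); cv2.imwrite(f"pics/{n}0.png",c["image"][:,:,::-1]); pickle.dump(c,open(f"{n}0.pkl","wb"))
    print(n,c["fx"],c["cx"],c["cy"],c["cam_to_world"].round(3).tolist())
print(manip.get_time(),manip.get_ee_rot())
E
```

```text
scene 389.21582347274295 281.4153111271641 206.8398284715458 [[0.507, 0.719, -0.476, 1.079], [0.862, -0.418, 0.286, -0.412], [0.007, -0.555, -0.832, 1.126], [0.0, 0.0, 0.0, 1.0]]
top 479.17697940995964 289.3105286443333 205.8564126516992 [[-0.019, -0.989, 0.144, 0.27], [-1.0, 0.018, -0.007, -0.055], [0.005, -0.144, -0.99, 1.527], [0.0, 0.0, 0.0, 1.0]]
0.1 [ 0.21934119  1.55976176 -0.22144345]
```

View pics/scene0.png

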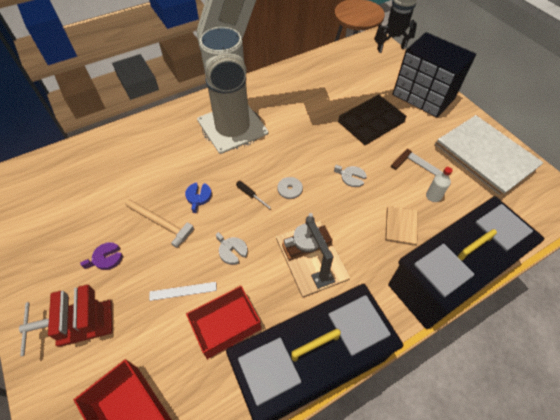

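View pics/top0.png

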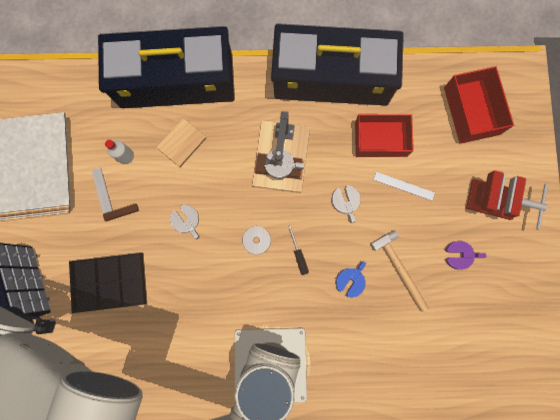

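Run:
```python
import cv2,numpy as np
t=cv2.imread("pics/top0.png");s=cv2.imread("pics/scene0.png")
def c(im,x,y,w=40,h=None,k=5):
    h=h or w
    return cv2.resize(im[y-h:y+h,x-w:x+w],(400,300) if h!=w else (400,400),interpolation=cv2.INTER_CUBIC)
a=np.hstack([c(t,186,222,30),c(t,346,203,30)]);cv2.imwrite("pics/c1.png",a)
a=np.hstack([c(s,352,176,30),c(s,232,248,30)]);cv2.imwrite("pics/c2.png",a)
a=np.hstack([c(t,282,155,45),c(s,312,250,50)]);cv2.imwrite("pics/c3.png",a)
```

```text
(no output)
```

View pics/c1.png

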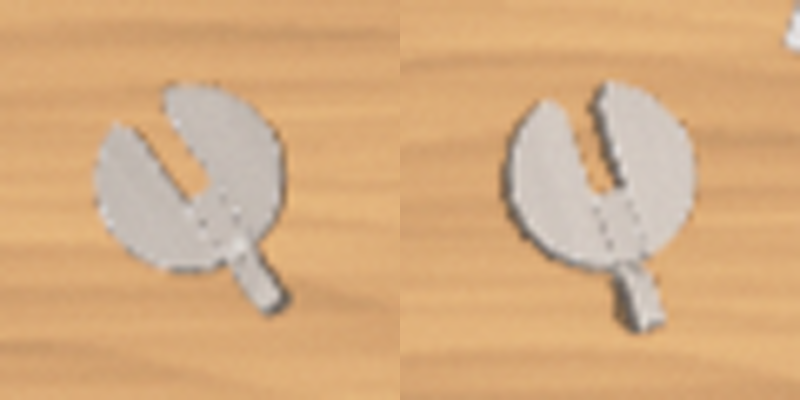

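View pics/c2.png

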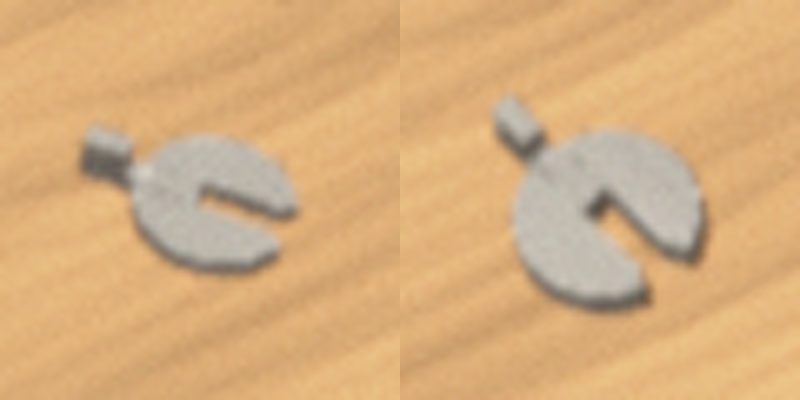

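View pics/c3.png

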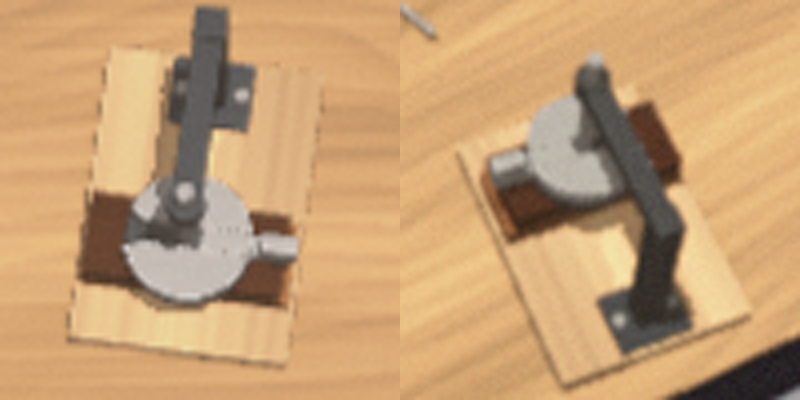

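```bash
cat > fit.py <<'E'
import numpy as np,cv2,pickle
from scipy.optimize import minimize
SS=4
def proj(c,P):
    T=np.linalg.inv(c["cam_to_world"]);q=(T[:3,:3]@np.asarray(P).T).T+T[:3,3]
    return np.c_[c["fx"]*q[:,0]/q[:,2]+c["cx"],c["fy"]*q[:,1]/q[:,2]+c["cy"]]
def prism(c,m,poly,z0,z1,org):
    n=len(poly)
    a=proj(c,np.c_[poly,np.full(n,z0)]);b=proj(c,np.c_[poly,np.full(n,z1)])
    f=lambda p:np.round(((p-org+.5)*SS-.5)*16).astype(np.int32)
    cv2.fillPoly(m,[f(a)],255,shift=4);cv2.fillPoly(m,[f(b)],255,shift=4)
    for i in range(n):
        j=(i+1)%n;cv2.fillConvexPoly(m,f(np.array([a[i],a[j],b[j],b[i]])),255,shift=4)
def discpoly():
    R=.045;a0=np.arcsin(.014/R);t=np.linspace(a0,2*np.pi-a0,60)
    p=[(R*np.cos(x),R*np.sin(x)) for x in t]
    p+=[(.033,-.008),(-.009,-.008),(-.009,.008),(.033,.008)]
    return np.array(p)
def box(x0,x1,y0,y1): return np.array([(x0,y0),(x1,y0),(x1,y1),(x0,y1)])
def rt(p,x,y,th):
    c,s=np.cos(th),np.sin(th);return p@np.array([[c,s],[-s,c]])+[x,y]
def render(c,x,y,th,t,org,shape,z=0,tongue=None):
    m=np.zeros((shape[0]*SS,shape[1]*SS),np.uint8)
    prism(c,m,rt(discpoly(),x,y,th),z,z+t,org)
    prism(c,m,rt(box(-.052,-.04,-.007,.007),x,y,th),z,z+(tongue or t),org)
    prism(c,m,rt(box(-.077,-.051,-.007,.007),x,y,th),z,z+.03,org)
    return cv2.resize(m,(shape[1],shape[0]),interpolation=cv2.INTER_AREA)/255.
def grayness(img):
    f=img.astype(float);s=(f.max(2)-f.min(2))/(f.max(2)+1)
    return np.clip((.33-s)/.18,0,1) # wood sat ~.45
def unproj(c,u,v,z):
    d=c["cam_to_world"][:3,:3]@[(u-c["cx"])/c["fx"],(v-c["cy"])/c["fy"],1];o=c["cam_to_world"][:3,3]
    return o+d*(z-o[2])/d[2]
def fit(views,x0,t,z=0,tongue=None):
    # views: list of (cam, cx,cy,half)
    D=[]
    for c,u,v,h in views:
        D.append((c,np.array([u-h,v-h]),grayness(c["image"][v-h:v+h,u-h:u+h])))
    def cost(p): return sum(((render(c,p[0],p[1],p[2],t,o,g.shape,z,tongue)-g)**2).sum() for c,o,g in D)
    best=None
    for d in (0,.15,-.15):
        s=np.array([[0,0,0],[.01,0,0],[0,.01,0],[0,0,.2]])+np.array([x0[0],x0[1],x0[2]+d])
        r=minimize(cost,s[0],method="Nelder-Mead",options=dict(initial_simplex=s,xatol=1e-5,fatol=1e-3))
        if best is None or r.fun<best.fun: best=r
    return best.x,best.fun
E
python3 - <<'E'
from fit import *
S=pickle.load(open("scene0.pkl","rb"));T=pickle.load(open("top0.pkl","rb"))
for n,ts,tu,sl,su in (("A(left)",(182,218),(195,236),(354,176),0),("B(mid)",(346,198),(351,218),(234,250),0)):
    c=unproj(T,*ts,.012);l=unproj(T,*tu,.03);th=np.arctan2(c[1]-l[1],c[0]-l[0])
    print(n,c.round(3),th)
    for t in (.012,.02):
        for vn,vs in (("both",[(T,*ts,34),(S,*sl,34)]),("top",[(T,*ts,34)]),("scene",[(S,*sl,34)])):
            p,f=fit(vs,(c[0],c[1],th),t);print(t,vn,p.round(4),round(f,2))
E
```

```text
A(left) [0.457 0.276 0.012] 0.6489566731919599
0.012 both [0.456  0.2701 0.6034] 85.5
0.012 top [0.4566 0.2703 0.5896] 28.59
0.012 scene [0.4544 0.2707 0.5879] 52.79
0.02 both [0.4558 0.2697 0.6037] 159.22
0.02 top [0.4555 0.2692 0.5909] 47.82
0.02 scene [0.4553 0.27   0.5893] 109.63
B(mid) [ 0.512 -0.248  0.012] 0.16495660820611582
0.012 both [ 0.5079 -0.2475  0.251 ] 130.48
0.012 top [ 0.5096 -0.2476  0.2544] 56.2
0.012 scene [ 0.5046 -0.2473  0.2529] 41.57
0.02 both [ 0.5086 -0.2473  0.2593] 142.28
0.02 top [ 0.5086 -0.2472  0.2628] 66.0
0.02 scene [ 0.5066 -0.2476  0.2524] 69.05
```

Run:
```python
from fit import *
S=pickle.load(open("scene0.pkl","rb"));T=pickle.load(open("top0.pkl","rb"))
rows=[]
for c,u,v,p in ((S,234,250,(.5066,-.2476,.2524)),(T,346,198,(.5086,-.2472,.2628))):
  r=[]
  h=34;im=c["image"][v-h:v+h,u-h:u+h,::-1]
  big=cv2.resize(im,None,fx=4,fy=4,interpolation=cv2.INTER_NEAREST);r.append(big)
  r.append(cv2.cvtColor(cv2.resize((grayness(c["image"][v-h:v+h,u-h:u+h])*255).astype(np.uint8),None,fx=4,fy=4),cv2.COLOR_GRAY2BGR))
  m=cv2.resize(render(c,*p,.02,np.array([u-h,v-h]),(2*h,2*h)),None,fx=4,fy=4)
  b=big.copy();cs,_=cv2.findContours((m>.5).astype(np.uint8),cv2.RETR_LIST,cv2.CHAIN_APPROX_NONE);cv2.drawContours(b,cs,-1,(0,0,255),1);r.append(b[:, :256])
  rows.append(np.hstack(r))
cv2.imwrite("pics/o1.png",np.vstack(rows))
```

```text
(no output)
```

View pics/o1.png

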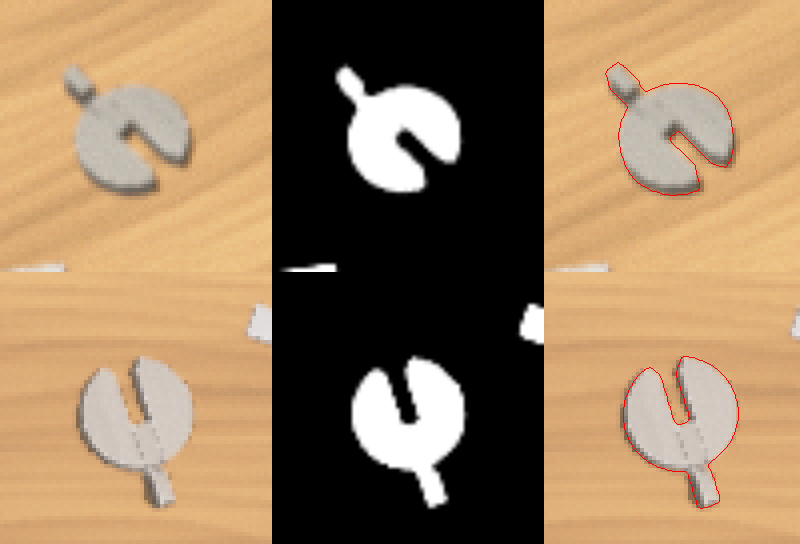

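```bash
cat >> fit.py <<'E'
def grayness(img):
    f=img.astype(float);s=(f.max(2)-f.min(2))/(f.max(2)+1)
    return np.maximum(np.clip((.33-s)/.18,0,1),np.clip((150-f.max(2))/50,0,1))
E
python3 - <<'E'
from fit import *
S=pickle.load(open("scene0.pkl","rb"));T=pickle.load(open("top0.pkl","rb"))
for n,ts,sl,x0 in (("A",(184,222),(352,176),(.456,.27,.6)),("B",(344,203),(232,248),(.508,-.2475,.255))):
    for t in (.012,.016,.02,.024):
        for vn,vs in (("both",[(T,*ts,27),(S,*sl,28)]),("top",[(T,*ts,27)]),("scene",[(S,*sl,28)])):
            p,f=fit(vs,x0,t);print(n,t,vn,p.round(4),round(f,2))
E
```

```text
A 0.012 both [0.4559 0.27   0.6047] 80.18
A 0.012 top [0.4561 0.27   0.6035] 26.99
A 0.012 scene [0.4542 0.2705 0.6231] 49.81
A 0.016 both [0.4559 0.2699 0.6021] 116.43
A 0.016 top [0.456  0.2699 0.6004] 36.04
A 0.016 scene [0.4553 0.2701 0.5897] 76.77
A 0.02 both [0.4556 0.2696 0.5971] 152.25
A 0.02 top [0.4558 0.2698 0.6059] 46.18
A 0.02 scene [0.4554 0.2698 0.6007] 105.61
A 0.024 both [0.4553 0.2688 0.6027] 184.96
A 0.024 top [0.455  0.2687 0.6014] 55.85
A 0.024 scene [0.4564 0.2694 0.5916] 127.17
B 0.012 both [ 0.5078 -0.2472  0.253 ] 52.69
B 0.012 top [ 0.5094 -0.2473  0.2442] 7.3
B 0.012 scene [ 0.5057 -0.2471  0.2533] 22.56
B 0.016 both [ 0.508  -0.2473  0.2498] 50.53
B 0.016 top [ 0.5091 -0.2469  0.2517] 9.77
B 0.016 scene [ 0.5065 -0.2474  0.2537] 31.58
B 0.02 both [ 0.5079 -0.247   0.2554] 64.13
B 0.02 top [ 0.5089 -0.2465  0.2584] 13.88
B 0.02 scene [ 0.5076 -0.2472  0.2525] 47.06
B 0.024 both [ 0.5078 -0.2468  0.2582] 87.98
B 0.024 top [ 0.5083 -0.2464  0.2551] 19.89
B 0.024 scene [ 0.5086 -0.2482  0.2299] 63.74
```

```bash
python3 - <<'E'
from fit import *
S=pickle.load(open("scene0.pkl","rb"));T=pickle.load(open("top0.pkl","rb"))
tp=lambda u,v:(237+.225*u-.4,110+.225*v-.4)
sp=lambda u,v:(262+.25*(u-400)-.4,200+.25*v-.4)
print("stem",unproj(T,*tp(183,193),.203),unproj(S,*sp(596,62),.203))
C=[unproj(T,*tp(*q),.018)[:2] for q in ((112,45),(325,70),(288,365),(70,340))]
print("board T",np.round(C,4))
D=[unproj(S,*sp(*q),.018)[:2] for q in ((750,312),(568,385),(458,150))]
print("board S",np.round(D,4))
c=lambda a,b:np.arctan2(*(a-b)[::-1])
print(c(C[0],C[3]),c(C[1],C[2]),c(C[0],C[1])-np.pi/2,c(C[3],C[2])-np.pi/2, c(D[1],D[2]))
def stemfrom(a,C): # corners TL(+x,+y),TR,BR,BL
    R=np.array([[np.cos(a),-np.sin(a)],[np.sin(a),np.cos(a)]]);return np.mean(C,0)-R@[.04,0]
print(stemfrom(np.mean([c(C[0],C[3]),c(C[1],C[2])]),C))
E
python3 - <<'E'
import cv2,numpy as np
t=cv2.imread("pics/top0.png");s=cv2.imread("pics/scene0.png")
a=np.hstack([cv2.resize(t[140:185,255:310],None,fx=7,fy=7,interpolation=cv2.INTER_CUBIC)[:315],cv2.resize(s[210:265,275:335],None,fx=7,fy=7,interpolation=cv2.INTER_CUBIC)[:315]])
cv2.imwrite("pics/c4.png",a[:, :800]);print(a.shape)
E
```

```text
stem [ 0.61378797 -0.03514047  0.203     ] [ 0.61714008 -0.03766915  0.203     ]
board T [[ 0.7745  0.0181]
 [ 0.7527 -0.138 ]
 [ 0.5335 -0.1058]
 [ 0.5547  0.0507]]
board S [[ 0.7741  0.0163]
 [ 0.7532 -0.1349]
 [ 0.5394 -0.1058]]
-0.14743203179873426 -0.14577125380326963 -0.1388275827896348 -0.13433540732253735 -0.1354589013750992
[ 0.61427693 -0.03791226]
(315, 805, 3)
```

View pics/c4.png

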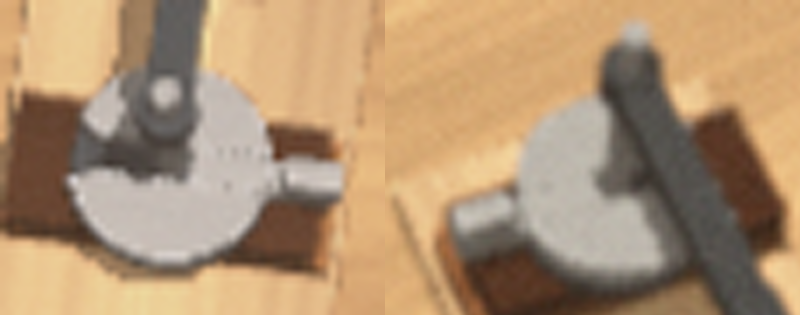

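Run:
```python
from fit import *
S=pickle.load(open("scene0.pkl","rb"));T=pickle.load(open("top0.pkl","rb"))
t=lambda u,v:(255+u/7-.5,140+v/7-.5); s=lambda u,v:(275+(u-385)/7-.5,210+v/7-.5)
print("tip",unproj(T,*t(166,93),.203)[:2],unproj(S,*s(635,36),.203)[:2])
# reproject hypothesised geometry
P=np.array([.615,-.0372]);a=-.142
def ov(c,x0,y0,w,h,bd,nm):
    im=cv2.resize(c["image"][y0:y0+h,x0:x0+w,::-1],None,fx=7,fy=7,interpolation=cv2.INTER_CUBIC)
    def pl(pts,z,col,closed=True):
        q=proj(c,np.c_[pts,np.full(len(pts),z)]);q=((q-[x0,y0]+.5)*7).round().astype(int);cv2.polylines(im,[q],closed,col,1)
    th=np.linspace(0,2*np.pi,60);cir=lambda r:np.c_[np.cos(th),np.sin(th)]*r
    pl(rt(cir(.006),*P,0),.203,(0,0,255)); pl(rt(cir(.013),*P,0),.18,(0,255,0))
    pl(rt(discpoly(),*bd),.083,(255,0,0)); pl(rt(box(-.077,-.051,-.007,.007),*bd),.098,(255,0,255))
    return im
bd=(.614,-.038,a+1.55)
A=ov(T,255,140,55,45,bd,0);B=ov(S,275,210,59,45,bd,0)
cv2.imwrite("pics/o2.png",np.hstack([A,B]))
```

```text
tip [ 0.61446247 -0.03639726] [ 0.61531064 -0.03778073]
```

View pics/o2.png

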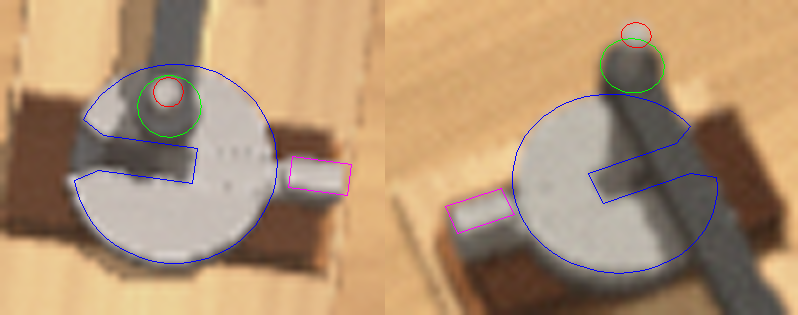

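```bash
cat > h.py <<'E'
from rig import manip
import numpy as np
from scipy.spatial.transform import Rotation as R
def ori(h,flip=False):
    if flip: h=h+np.pi
    x=np.array([0,0,-1.]);y=np.array([-np.sin(h),np.cos(h),0]);z=np.cross(x,y)
    return R.from_matrix(np.c_[x,y,z]).as_rotvec()
STEM=np.array([.615,-.0372])
def lug(c,h,z): # TCP pose xy for disc centre c, heading h
    return np.array([c[0]-.064*np.cos(h),c[1]-.064*np.sin(h),z])
E
python3 - <<'E'
from h import *
hk,hn=-.14,-1.4
P={"thick pick":((.508,-.247),.254,.027),"thick start":(STEM-.115*np.array([np.cos(hk),np.sin(hk)]),hk,.135),"thick end":(STEM,hk,.11),
"thin pick":((.456,.27),.604,.027),"thin start":(STEM-.115*np.array([np.cos(hn),np.sin(hn)]),hn,.147),"thin end":(STEM,hn,.13)}
print(R.from_rotvec(manip.get_ee_rot()).as_matrix().round(2))
for k,(c,h,z) in P.items():
    for f in (0,1):
        q=manip.solve_ik(lug(c,h,z),ori(h,f));print(k,f,lug(c,h,z).round(3),None if q is None else np.round(q,2))
E
```

```text
[[-0.    0.28  0.96]
 [-0.    0.96 -0.28]
 [-1.   -0.   -0.  ]]
thick pick 0 [ 0.446 -0.263  0.027] [-0.56  0.64  1.96  0.    0.53 -2.38]
thick pick 1 [ 0.446 -0.263  0.027] [-0.56  0.64  1.96 -0.    0.53  0.76]
thick start 0 [ 0.438 -0.012  0.135] [-0.06  0.35  2.11 -0.    0.68 -1.49]
thick start 1 [ 0.438 -0.012  0.135] [-0.06  0.35  2.11 -0.    0.68  1.66]
thick end 0 [ 0.552 -0.028  0.11 ] [-0.07  0.53  1.88 -0.    0.74 -1.5 ]
thick end 1 [ 0.552 -0.028  0.11 ] [-0.07  0.53  1.88 -0.    0.74  1.64]
thin pick 0 [0.403 0.234 0.027] [ 0.5   0.61  2.08 -0.    0.46 -1.68]
thin pick 1 [0.403 0.234 0.027] [ 0.5   0.61  2.08 -0.    0.46  1.47]
thin start 0 [0.585 0.139 0.147] [ 0.21  0.52  1.75 -0.    0.86  0.04]
thin start 1 [0.585 0.139 0.147] None
thin end 0 [0.604 0.026 0.13 ] [ 0.02  0.55  1.75 -0.    0.84 -0.15]
thin end 1 [0.604 0.026 0.13 ] None
```

Candidates for the thick disc, with top-camera pixels:
- **Grey (346,200):** thick rim and a lug that stands only a little proud of it.
- **Grey (184,218):** thin rim and a tall lug. This is the thin disc.
- **Blue (351,281) and purple (461,255):** look-alikes, so I leave them.
- **Plain ring (257,240):** no slot.
- **Base disc (279,163):** already on the press.

I choose the one at (346,200); the crops c1 and c2 agree. The overlay also confirms the stem and press pose.

Run:
```python
from h import *
import cv2
c,h=(.508,-.247),.254
o=ori(h,1)
manip.move_to(lug(c,h,.20),o); manip.command_gripper(.045)
print(manip.get_time(),manip.get_position(),manip.get_contact_force())
manip.servo_line(lug(c,h,.045),o,rate=.15)
im=manip.camera("scene")["image"];cv2.imwrite("pics/p1.png",cv2.resize(im[190:290,170:300,::-1],None,fx=5,fy=5,interpolation=cv2.INTER_CUBIC))
print(manip.get_time(),manip.get_contact_force())
```

```text
3.75 [ 0.44607468 -0.26303615  0.19998973] [ 0.6220067  -0.57112147 -0.26407299]
4.9833 [-0.71230356 -0.10028292 -0.86190211]
```

View pics/p1.png

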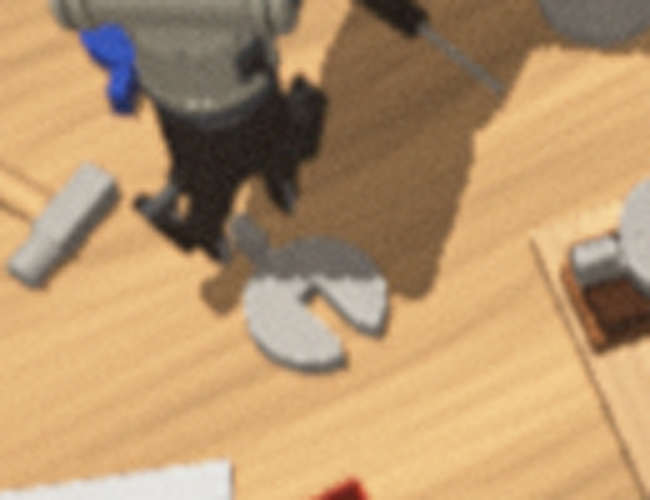

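The crop shows the lug at (250,238), midway between the fingertips at (210,250) and (290,205). The hammer head is clear of them.

```bash
python3 - <<'E'
from h import *
import cv2
c,h=(.508,-.247),.254
o=ori(h,1)
manip.servo_line(lug(c,h,.027),o,rate=.1)
print("F",manip.get_contact_force())
manip.command_gripper(0,f_grip=100)
print("w",manip.get_width(),manip.get_contact_force())
manip.servo_line(lug(c,h,.17),o,rate=.15)
manip.hold(.2)
print(manip.get_time(),manip.get_width(),manip.get_contact_force(),manip.get_torque())
hk=-.14;st=STEM-.125*np.array([np.cos(hk),np.sin(hk)])
manip.move_to(lug(st,hk,.155),ori(hk,1))
manip.servo_line(lug(st,hk,.135),rate=.1)
print(manip.get_time(),manip.get_contact_force())
import pickle
for n in ("scene","top"):
    c=manip.camera(n); cv2.imwrite(f"pics/{n}2.png",c["image"][:,:,::-1]); pickle.dump(c,open(f"{n}2.pkl","wb"))
E
python3 - <<'E'
import cv2,numpy as np
t=cv2.imread("pics/top2.png");s=cv2.imread("pics/scene2.png")
cv2.imwrite("pics/c5.png",np.hstack([cv2.resize(t[130:230,230:330],(400,400),interpolation=cv2.INTER_CUBIC),cv2.resize(s[160:290,230:360],(400,400),interpolation=cv2.INTER_CUBIC)]))
E
```

```text
F [-0.65996946 -0.26903198  0.13940292]
w 0.01206758863148169 [-0.8906739  -2.68793331  6.4030689 ]
7.0083 0.012510553531985071 [-0.20977795  0.17393081 -3.47946244] [-0.09853753  0.16791766  0.02187203]
8.35 [ 0.83730285 -0.40628582 -3.21663607]
```

View pics/c5.png

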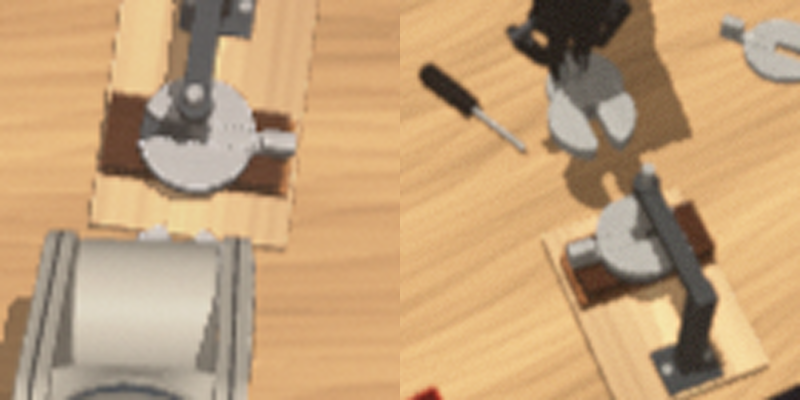

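```bash
cat > ov.py <<'E'
from fit import *
def ov(c,x0,y0,w,h,k,p,t,z,extra=()):
    im=cv2.resize(c["image"][y0:y0+h,x0:x0+w,::-1],None,fx=k,fy=k,interpolation=cv2.INTER_CUBIC)
    def pl(pts,zz,col):
        q=proj(c,np.c_[pts,np.full(len(pts),zz)]);q=((q-[x0,y0]+.5)*k).round().astype(int);cv2.polylines(im,[q],True,col,1)
    pl(rt(discpoly(),*p),z+t,(0,0,255));pl(rt(discpoly(),*p),z,(0,255,255));pl(rt(box(-.077,-.051,-.007,.007),*p),z+.03,(255,0,255))
    th=np.linspace(0,2*np.pi,40);pl(np.c_[np.cos(th),np.sin(th)]*.006+[.615,-.0372],.203,(0,255,0))
    return im
E
python3 - <<'E'
from ov import *
S=pickle.load(open("scene2.pkl","rb"));T=pickle.load(open("top2.pkl","rb"))
hk=-.14;st=np.array([.615,-.0372])-.125*np.array([np.cos(hk),np.sin(hk)])
p=(*st,hk)
cv2.imwrite("pics/o3.png",np.hstack([ov(T,255,165,50,50,8,p,.02,.108),ov(S,262,170,50,50,8,p,.02,.108)]))
E
```

```text
(no output)
```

View pics/o3.png

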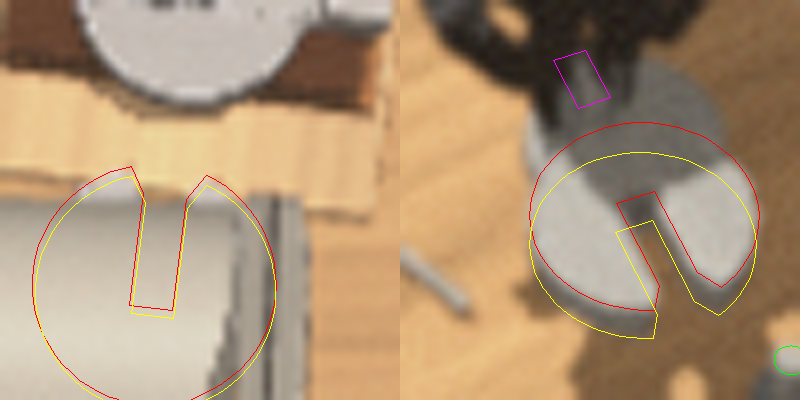

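The held disc sits where my model predicts, tips at about (132,170) and (207,180) in the top crop. The measured weight is about 350 g, which fits the thick disc. Sliding it in now.

Run:
```python
from h import *
import cv2,pickle
hk=-.14;d=np.array([np.cos(hk),np.sin(hk)])
o=ori(hk,1)
manip.servo_line(lug(STEM-.055*d,hk,.135),o,rate=.15)
f0=manip.get_contact_force();print(manip.get_time(),f0)
for s in (-.04,-.03,-.02,-.012,-.006,-.003,0,.002):
    manip.servo_line(lug(STEM+s*d,hk,.135),o,rate=.06)
    f=manip.get_contact_force()-f0; print(s,f.round(1),round(manip.get_time(),2),flush=True)
    if np.linalg.norm(f)>12: break
for n in ("scene","top"):
    c=manip.camera(n); pickle.dump(c,open(f"{n}3.pkl","wb"))
from ov import ov
S=pickle.load(open("scene3.pkl","rb"));T=pickle.load(open("top3.pkl","rb"))
p=(*(STEM+s*d),hk)
cv2.imwrite("pics/o4.png",np.hstack([ov(T,255,140,50,50,8,p,.02,.108),ov(S,282,200,50,50,8,p,.02,.108)]))
```

```text
9.0667 [ 0.59665627  0.05191424 -3.94784214]
-0.04 [-1.7  0.  -0.8] 9.47
-0.03 [-1.1 -0.3  0.6] 9.78
-0.02 [ 0.  -0.3 -0.2] 10.1
-0.012 [-0.2 -0.4 -0.2] 10.38
-0.006 [ 0.4 -0.8  0.1] 10.63
-0.003 [-1.1 -0.   0. ] 10.88
0 [-0.6 -0.3 -0.6] 11.13
0.002 [-0.8 -0.4 -0.3] 11.38
```

View pics/o4.png

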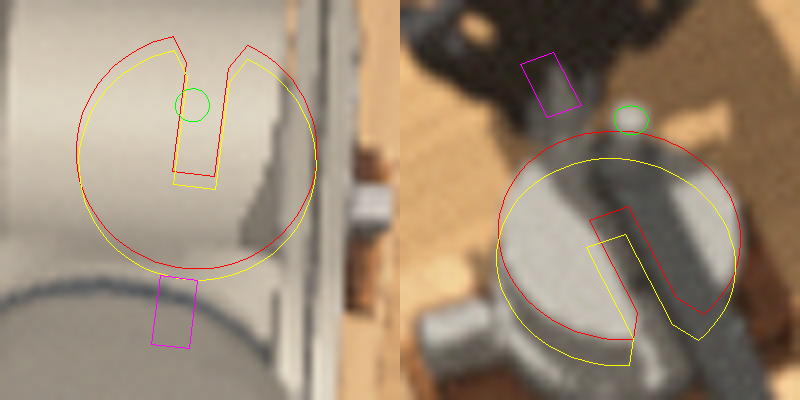

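No side load yet; the disc matches the model round the stem. I feel for the slot end, back off slightly, then lower.

Run:
```python
from h import *
hk=-.14;d=np.array([np.cos(hk),np.sin(hk)]);o=ori(hk,1)
f0=manip.get_contact_force()
for s in (.0035,.005,.0065,.008):
    manip.servo_line(lug(STEM+s*d,hk,.135),o,rate=.05)
    f=manip.get_contact_force()-f0; print(s,f.round(1),round(manip.get_time(),2),flush=True)
    if f[:2]@d<-4: break
s-=.002
print("s",s)
for z in (.118,.1135,.1115,.110,.109,.108):
    manip.servo_line(lug(STEM+s*d,hk,z),o,rate=.05)
    f=manip.get_contact_force()-f0; print(z,f.round(1),round(manip.get_time(),2),flush=True)
    if f[2]>3: break
```

```text
0.0035 [-0.2  0.7  0.1] 11.73
0.005 [-3.7  1.3  2. ] 11.98
0.0065 [-8.8  1.9  4.5] 12.23
s 0.0045
0.118 [-2.5  0.5 -2. ] 12.72
0.1135 [-4.2  1.3 -2.4] 12.97
0.1115 [-5.6  1.1  1.2] 13.22
0.11 [-8.9  2.6  8.6] 13.47
```

Run:
```python
from h import *
import cv2,pickle
from ov import ov
hk=-.14;d=np.array([np.cos(hk),np.sin(hk)]);o=ori(hk,1)
f0=manip.get_contact_force()
manip.servo_line(lug(STEM+.0025*d,hk,.1105),o,rate=.05)
print(manip.get_contact_force().round(1))
manip.command_gripper(.04)
print(manip.get_contact_force().round(1),manip.get_width())
manip.servo_line(lug(STEM+.0025*d,hk,.19),o,rate=.15)
manip.servo_line(lug(STEM-.08*d,hk,.26),o,rate=.25)
h=.604;c=(.456,.27)
manip.move_to(lug(c,h,.22),ori(h,0))
for n in ("scene","top"):
    cc=manip.camera(n); pickle.dump(cc,open(f"{n}4.pkl","wb"))
print(manip.get_time(),manip.get_contact_force())
S=pickle.load(open("scene4.pkl","rb"));T=pickle.load(open("top4.pkl","rb"))
p=(*(STEM),hk)
cv2.imwrite("pics/o5.png",np.hstack([ov(T,255,140,50,50,8,p,.02,.083),ov(S,282,205,50,50,8,p,.02,.083)]))
```

```text
[-1.4 -0.1 -3.5]
[-0.1 -0.7  0.4] 0.03993689701260361
18.2667 [ 0.06168441 -0.12405265 -0.95182147]
```

View pics/o5.png

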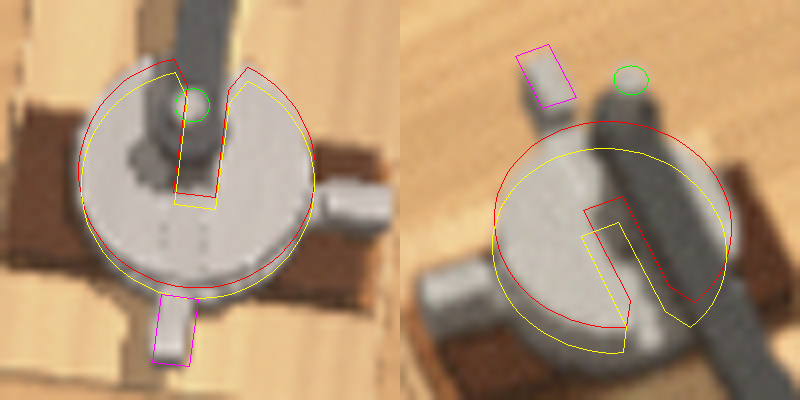

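The thick disc lies on the base disc and matches the model overlay to about 1 px, with its lug at (172,330) in the crop. Next is the thin disc.

Run:
```python
from h import *
import cv2,pickle
from ov import ov
h=.604;c=(.456,.27);o=ori(h,0)
manip.servo_line(lug(c,h,.05),o,rate=.2)
manip.servo_line(lug(c,h,.027),o,rate=.1)
print("F",manip.get_contact_force())
manip.command_gripper(0,f_grip=100)
print("w",manip.get_width(),manip.get_contact_force())
manip.servo_line(lug(c,h,.19),o,rate=.15)
manip.hold(.2)
print(manip.get_time(),manip.get_width(),manip.get_contact_force())
hn=-1.4;d=np.array([np.cos(hn),np.sin(hn)]);st=STEM-.125*d
manip.move_to(lug(st,hn,.18),ori(hn,0))
manip.servo_line(lug(st,hn,.147),rate=.1)
print(manip.get_time(),manip.get_contact_force())
for n in ("scene","top"):
    cc=manip.camera(n); pickle.dump(cc,open(f"{n}5.pkl","wb"))
S=pickle.load(open("scene5.pkl","rb"));T=pickle.load(open("top5.pkl","rb"))
p=(*st,hn)
cv2.imwrite("pics/o6.png",np.hstack([ov(T,205,130,90,90,4.4,p,.012,.12),ov(S,285,165,80,80,4.95,p,.012,.12)]))
cv2.imwrite("pics/s5.png",S["image"][:,:,::-1])
```

```text
F [-0.39832748 -0.25934675 -0.28272143]
w 0.012329100926359216 [-0.81579345 -2.54240515  6.08972283]
21.4417 0.012202102076308419 [ 0.23186109 -0.52966037 -2.98452097]
23.4583 [ 0.38450864 -0.30829259 -3.15465363]
```

View pics/o6.png

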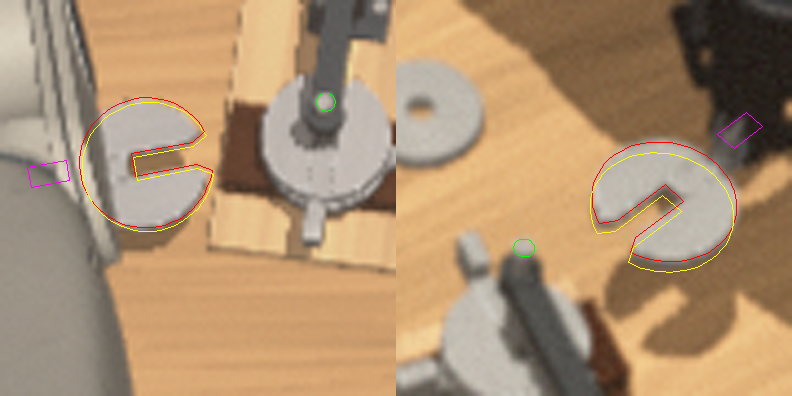

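The thin disc is held where the model predicts, slot mouth at (208,150) in the top crop. Its weight of about 290 g is less than the thick disc's, which fits. Sliding it in.

Run:
```python
from h import *
import cv2,pickle
from ov import ov
hn=-1.4;d=np.array([np.cos(hn),np.sin(hn)]);o=ori(hn,0);Z=.147
manip.servo_line(lug(STEM-.055*d,hn,Z),o,rate=.15)
f0=manip.get_contact_force();print(manip.get_time(),f0)
for s in (-.04,-.03,-.02,-.012,-.006,-.003,0,.002,.0035,.005,.0065,.008):
    manip.servo_line(lug(STEM+s*d,hn,Z),o,rate=.06)
    f=manip.get_contact_force()-f0; print(s,f.round(1),round(manip.get_time(),2),flush=True)
    if np.linalg.norm(f)>12 or f[:2]@d<-4 : break
for n in ("scene","top"):
    cc=manip.camera(n); pickle.dump(cc,open(f"{n}6.pkl","wb"))
S=pickle.load(open("scene6.pkl","rb"));T=pickle.load(open("top6.pkl","rb"))
p=(*(STEM+s*d),hn)
cv2.imwrite("pics/o7.png",np.hstack([ov(T,245,130,60,60,6.6,p,.012,.12),ov(S,282,200,60,60,6.6,p,.012,.12)]))
```

```text
24.175 [ 0.27278358 -0.46903331 -3.220901  ]
-0.04 [-0.6  0.5  0.3] 24.57
-0.03 [0.2 1.3 0.6] 24.89
-0.02 [-0.3  0.3  1.2] 25.21
-0.012 [0.  1.  0.1] 25.49
-0.006 [0.4 1.  1.9] 25.74
-0.003 [-0.3 -0.3  0.5] 25.99
0 [0.4 0.5 0.3] 26.24
0.002 [-0.2  0.9  0.8] 26.49
0.0035 [-0.5  0.3 -0.1] 26.74
0.005 [-0.1  0.3 -0. ] 26.99
0.0065 [-2.2  6.3  2. ] 27.24
```

View pics/o7.png

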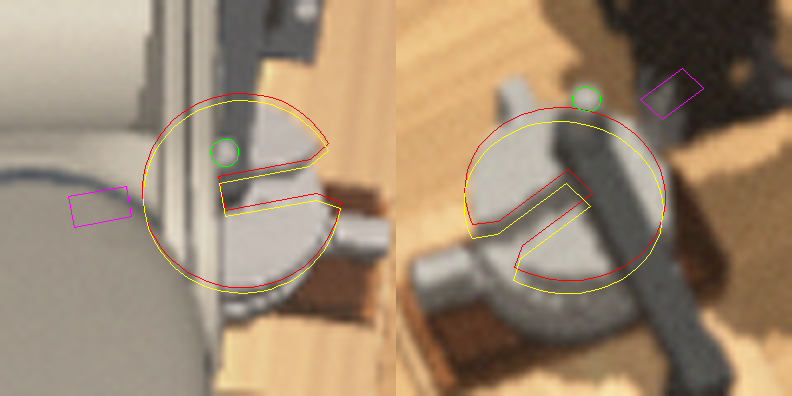

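The stem is in the slot, with contact at its inner end. I back off 3 mm and lower.

Run:
```python
from h import *
hn=-1.4;d=np.array([np.cos(hn),np.sin(hn)]);o=ori(hn,0);s=.0035
manip.servo_line(lug(STEM+s*d,hn,.147),o,rate=.05)
f0=manip.get_contact_force();print(f0.round(1))
for z in (.138,.134,.1325,.131,.130,.129,.128):
    manip.servo_line(lug(STEM+s*d,hn,z),o,rate=.05)
    f=manip.get_contact_force()-f0; print(z,f.round(1),round(manip.get_time(),2),flush=True)
    if f[2]>3: break
```

```text
[-0.1 -0.5 -2.5]
0.138 [-0.5  0.7  1.1] 27.93
0.134 [-0.1  0.6  0.4] 28.18
0.1325 [-0.5  1.4 -0.9] 28.43
0.131 [-0.   0.6  1.1] 28.68
0.13 [-1.4  0.5  7.9] 28.93
```

Run:
```python
from h import *
import cv2,pickle
from ov import ov
hn=-1.4;d=np.array([np.cos(hn),np.sin(hn)]);o=ori(hn,0);s=.0035
manip.servo_line(lug(STEM+s*d,hn,.1305),o,rate=.05)
manip.command_gripper(.035)
print(manip.get_contact_force().round(1),manip.get_width())
manip.servo_line(lug(STEM+s*d,hn,.21),o,rate=.12)
manip.servo_line(lug(STEM-.10*d,hn,.27),o,rate=.25)
manip.move_to([.25,.5,.3],ori(-.3,0))
for n in ("scene","top"):
    cc=manip.camera(n); pickle.dump(cc,open(f"{n}7.pkl","wb"))
print(manip.get_time())
S=pickle.load(open("scene7.pkl","rb"));T=pickle.load(open("top7.pkl","rb"))
cv2.imwrite("pics/s7.png",S["image"][:,:,::-1])
p=(*STEM,hn)
k=6.6
A=ov(T,250,130,60,60,k,p,.012,.103);B=ov(S,282,195,60,60,k,p,.012,.103)
C=cv2.resize(T["image"][130:190,250:310,::-1],A.shape[1::-1],interpolation=cv2.INTER_CUBIC);D=cv2.resize(S["image"][195:255,282:342,::-1],B.shape[1::-1],interpolation=cv2.INTER_CUBIC)
cv2.imwrite("pics/o8.png",cv2.resize(np.vstack([np.hstack([A,B]),np.hstack([C,D])]),(600,600)))
```

```text
[-0.3 -0.2  0.3] 0.03497594733400351
32.8917
```

View pics/o8.png

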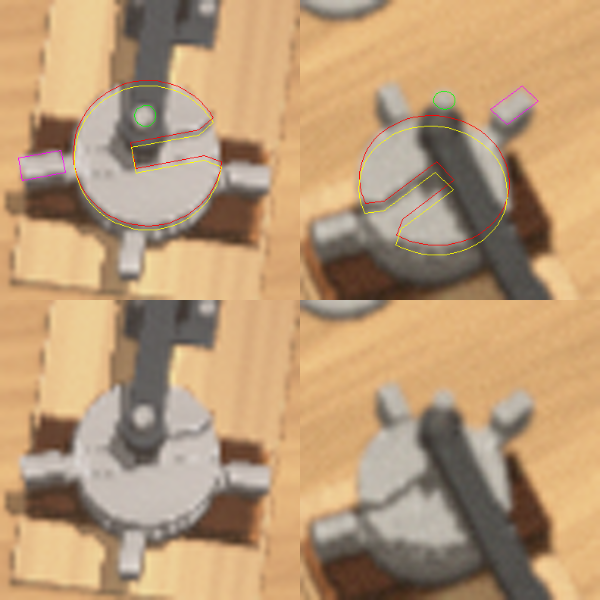

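View pics/s7.png

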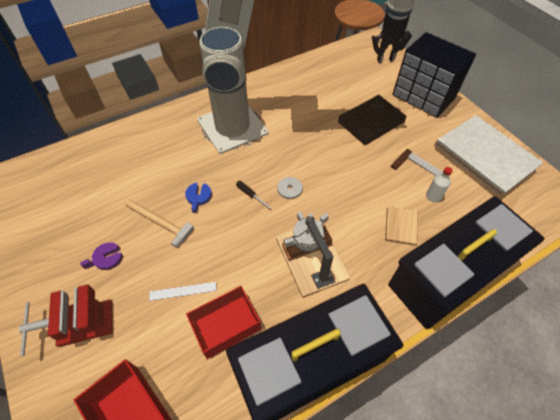

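The three lugs now stand at separate angles: top crop (45,165) thin, (131,255) thick, (248,178) base. The thin disc overlays the target pose to within about 1 px. The base and thick lugs have not moved by more than a pixel, and the bystanders are where they were.

Run:
```python
from rig import manip
print(manip.get_contact_force().round(1),manip.get_time()); manip.sign_off()
```

```text
[-0.9  0.6  0.4] 32.8917
the job is handed in; nothing more can be done
```

The glue press is loaded and the job is handed in at about 33 s of the 67 s. No verdict is reported back, so what follows rests on my own checks.

**What I did:** I slid the thick disc in along the press's +x, over the base disc's lug, felt for the stem at the slot end, then lowered and released it. I did the same with the thin disc from the +y side.

**Slot directions:** In world heading the slots point at about +80° (base), −8° (thick) and −80° (thin). The closest pair is about 72° apart, against the 43° needed.

**Last checks:**
- **Position:** Both cameras show thick and thin at their expected places and heights, within about 1 px (roughly 2 mm).
- **Base and thick disc:** Their lugs stayed within about a pixel through the later moves.
- **Bystanders:** They look unmoved in the final picture, judged by eye rather than measured.
- **Robot:** It was parked clear with no contact load.

**Checks that were weak or disagreed:**
- **Disc thickness fit:** For the thick disc, my silhouette fit preferred 12–16 mm over 20 mm. I identified it from its rim and lug height instead, then from its weight of about 350 g against about 290 g for the thin one.
- **Slot-end contact:** The stem was felt about 2 mm further along than nominal, so I allowed for that when placing the discs.
- **Thin disc's slot:** Its mouth shows only as a thin dark line in the final pictures, so its direction comes mainly from its lug.

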